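# Feel for the heavier tin and hold it over the scale

### The arm

A 6-joint arm with a two-finger parallel gripper is mounted at the origin on a cart in front of the work surface, level with it; the furniture and walls round the work are solid. World frame = base frame: x ahead of the robot, y to its left, z up, the work surface at z = 0. Lengths are in m, angles in degrees, forces in N, time in s.
With the tool pointing down it reaches from about 0.325 to 0.9 m from the base axis. Payload 6.1 kg.
Tool frame: the origin (TCP) lies at the very end of the fingers, on their centre line; the grasp point (between the pads) lies r.grasp_offset behind it (r.grasp_offset is the distance from the TCP to the grasp point, in m); z points along the fingers, y is the line along which they close (so a half turn about z gives the same grasp; the last joint's range is limited). The gripper opens to 85 mm and grips with 20 to 120 N. Pads are 22 mm wide; open, the fingers measure 114 mm over their backs; the gripper's body (76 mm by 85 mm) begins 54 mm behind the grasp point. The pads swing forward as they close: fully open they stand 13 mm farther back than shut.
Start: joints at [-80.392, 12.628, 87.462, -0, 79.91, -7.225], TCP at [0.181, -0.598, 0.231] pointing down, gripper open.
Joint ranges: [-170.65, 170.65], [-52.31, 119.04], [5.05, 147.46], [-71.25, 251.25], [11.57, 151.72], [-153.62, 153.62]. Speed limits (degrees/s): [147.25, 147.25, 172.46, 180, 180, 180].

### API

Orientations are given as [roll, pitch, yaw] about the fixed x, y, z axes, in that order (R = Rz(yaw) Ry(pitch) Rx(roll)).
In Python, from workcell import r gives the robot as it stands.
- The arm moves only by the tool move_arm, never from a script. Its argument "deltas" is a list of rows, each an object with "translation": the shift along the tool's x, y, z in mm, a list of three; "turn": the turn, a rotation vector about the tool's x, y, z in rad, a list of three. In form: [{"translation": [dx, dy, dz], "turn": [wx, wy, wz]}, ...]. A call has exactly 10 rows; each row shifts and turns the commanded pose from where the row before left it, along the tool's axes as they then stand; what a row does not reach is not made up. A row lasts 1/10 s, in which the tool goes at most 50 mm and 8.59 degrees, less where a joint would pass 70% of its speed; a pose out of reach is approached as far as the arm can. A call is refused whole if a number of a shift passes 50 or a number of a turn 0.15, either way. A call with a gripper value outside its range is refused whole. "hand" is the finger opening in mm, from 0 to 85.4, set as the call begins (left out, the last holds). The fingers move at their own pace and stop on an object; "squeeze" is the grip in N (left out, the last holds). Time passes only in rows, so rows that do not move let the fingers close, or fill a call up. It gives the time, the measured TCP pose, the force, the opening and the grip force at its end, in the units of the state.
- r.get_state(): the state, without advancing time (a new reading comes with each control period).
- r.grab_frame(name): name is "scene" or "top" or "wrist"; returns a dict with "frame" (480x640x3 uint8, blue, green, red), "range_z" (480x640 float32, m along the optical axis (not along the pixel's ray), 0 where there is no reading), "mtx" (3x3 intrinsics, pixels), "dist_coeffs" ([k1, k2, p1, p2, k3] as OpenCV has them; the pictures are not rectified), "cam_to_world" (4x4, takes a point from camera to world coordinates); the wrist camera has in their place "T_tool_cam" (4x4, takes a point from camera to tool coordinates, whose origin is the TCP and whose axes are the flange's). Camera axes: x right, y up, looking along -z (the intrinsics and any distortion apply to the point x, -y, -z); pixel columns grow to the right and rows downward; lengths in m; the calibration is good to about 2 mm. A picture is of the moment at which its call begins: read the wrist's pose just before it.
- r.close_job(): hands the job in; it is judged then, once.
The state is a dict: "time": time; "q": joint angles; "joint_vel": joint speeds; "effort": joint torques, N m; "ee_pos": TCP position; "orientation": TCP orientation; "wrist_force": force on the tool from outside, world axes, zero at the start; "torque": the same for the moment, N m; "gripper_width": opening from 0.0 (shut) to 1.0 (fully open); "grip_force": force on a finger pad.
Only numpy, scipy, OpenCV 4.12 (cv2) and the standard library are available. Lean on these libraries where they do the work, as an engineer would, in place of code of your own. Each camera call takes 0.05 s, during which the arm holds its last target. There are 200 camera calls.

### The job

Find out by lifting which of the two identical closed aluminium tins is the heavier: first lift the left-hand tin a good 5 cm off its cork coaster and stand it back there, then lift the right-hand one as high, with the left one standing on its coaster. Finish while still holding the heavier tin in the gripper, upright and still, about 8 cm above the middle of the bench scale's round pan and clear of it, with the lighter tin standing on its own coaster; do not tip the tins over and leave the small jar and the pencil case where they are.

Things in the scene. Friction and masses are not known exactly. Their poses are not given: they have to be found in the camera images.
- tin_left: the left-hand of two outwardly identical closed aluminium tins: round, straight-sided, 52 mm in diameter, 64 mm tall, flush screw cap that stays on. Hidden solid filling: one tin weighs 0.38 to 0.55 kg in all, the other 0.12 to 0.16 kg; either may be the heavier. Origin: centre of the underside, z up. Starts upright in the middle of its coaster, at the left (greater y).
- tin_right: the right-hand of two outwardly identical closed aluminium tins: round, straight-sided, 52 mm in diameter, 64 mm tall, flush screw cap that stays on. Hidden solid filling: one tin weighs 0.38 to 0.55 kg in all, the other 0.12 to 0.16 kg; either may be the heavier. Origin: centre of the underside, z up. Starts upright in the middle of its coaster, at the right (smaller y), next to the scale.
- coaster_left: round cork coaster under the left-hand tin, 90 mm in diameter, 6 mm thick, flat, fixed to the bench. Origin: centre of its underside, on the bench (z = 0)
- coaster_right: round cork coaster under the right-hand tin, 90 mm in diameter, 6 mm thick, flat, fixed to the bench. Origin: centre of its underside, on the bench (z = 0)
- pan (a point): centre of the top face of the red-topped round pan (163 mm across) of the scale, 77 mm above the bench; nothing on the scale stands higher than the pan
- scale: cream-coloured bench scale, 269 mm deep (x) by 239 mm wide (y), casing 55 mm and pan 77 mm high, fixed to the bench, pan does not move. Origin: centre of its underside on the bench; display on its -x side, pan centre 45 mm toward +x and 3 mm toward +y of the origin
- gem_jar: bystander: small clear round jar, 32 mm in diameter, 18 mm tall, loose, standing near the bench's front edge between the tins. Origin: centre of its underside
- pencil_case: bystander: long dark zipped case, 51 x 209 x 31 mm, loose, lying at the left edge of the bench. Origin: centre of its underside; y along its length
Not all that is in view belongs to the job. Leave any green or red look-alike of the tin_right alone.

How it is judged (in metres and radians):
On the way, in this order (a step that is already met when the one before it is completed fails the run):
1. the left tin is held by the fingers with its underside at least 30 mm above its coaster, for 0.3 s, while the right tin stands on its coaster (height (world z) of tin_left above 0.036 m and contact force between tin_left and the fingers above 1 N and contact force between tin_left and coaster_left below 0.05 N and horizontal distance between tin_right and coaster_right below 0.035 m and height (world z) of tin_right below 0.009 m and angle between tin_right's own z axis and vertical below 0.1 rad and contact force between tin_right and coaster_right above 0.3 N), for 0.3 s.
2. then, the left tin standing upright on its coaster, the right tin is held at least 30 mm above its coaster, for 0.3 s (height (world z) of tin_right above 0.036 m and contact force between tin_right and the fingers above 1 N and contact force between tin_right and coaster_right below 0.05 N and horizontal distance between tin_left and coaster_left below 0.035 m and height (world z) of tin_left below 0.009 m and angle between tin_left's own z axis and vertical below 0.1 rad and contact force between tin_left and coaster_left above 0.3 N), for 0.3 s.
At the end, for the whole second after the job is handed in: heavier tin held still, upright within 0.2 rad, axis within 40 mm of the pan centre, underside 30 to 150 mm above the pan, not touching the scale; lighter tin released, upright, at rest on its coaster within 35 mm of its centre (((distance between fill_heavy_slug and tin_left below 0.04 m and horizontal distance between tin_left and pan below 0.04 m and z of tin_left in the frame of pan between 0.03 and 0.15 m and angle between tin_left's own z axis and vertical below 0.2 rad and linear speed of tin_left below 0.03 m/s and contact force between tin_left and the fingers above 1 N and contact force between tin_left and scale below 0.05 N and (horizontal distance between tin_right and coaster_right below 0.035 m and height (world z) of tin_right below 0.009 m and angle between tin_right's own z axis and vertical below 0.1 rad and contact force between tin_right and coaster_right above 0.3 N) and linear speed of tin_right below 0.02 m/s and contact force between tin_right and the fingers below 0.05 N) or (distance between fill_heavy_slug and tin_right below 0.04 m and horizontal distance between tin_right and pan below 0.04 m and z of tin_right in the frame of pan between 0.03 and 0.15 m and angle between tin_right's own z axis and vertical below 0.2 rad and linear speed of tin_right below 0.03 m/s and contact force between tin_right and the fingers above 1 N and contact force between tin_right and scale below 0.05 N and (horizontal distance between tin_left and coaster_left below 0.035 m and height (world z) of tin_left below 0.009 m and angle between tin_left's own z axis and vertical below 0.1 rad and contact force between tin_left and coaster_left above 0.3 N) and linear speed of tin_left below 0.02 m/s and contact force between tin_left and the fingers below 0.05 N))); the arm keeps its last pose, push and grip.
It fails at once if a tin is tipped over (more than 0.7 rad) (angle between any of tin_left, tin_right's own z axis and vertical above 0.7 rad).
It fails at once if the small jar or the pencil case is moved by more than 30 mm (distance of any of gem_jar, pencil_case from where it was at the start of the episode above 0.03 m).
It also fails if it takes over 66 s, if anything falls off the work surface, if the arm or the gripper's body presses on something with over 40 N, if the wrist force passes 120 N, or if a joint passes its speed limit or range.

## Working session

There is one attempt and no reset: what is moved stays moved. The work goes in short steps, Python scripts to look and compute and a tool call to move; the robot and the scene stay as the last step left them, time stands still between calls to the robot, and variables do not carry over. Pictures are saved under pics/ and viewed, at most 10 in all, crops included, and the job is handed in when it is done.

Besides the shell and the picture viewer there is one more tool, called after ">>>" by a JSON object that holds its "fn" and its "kwargs". move_arm: Moves the arm, as the interface text tells. Its arguments: {"type":"object","properties":{"deltas":{"type":"array"},"hand":{"type":"number"},"squeeze":{"type":"number"}},"required":["deltas"]}

```bash
mkdir -p pics; cat > h.py <<'E'
import cv2, numpy as np
from workcell import r
def grab(n):
    f=r.grab_frame(n); return f
def pt(f,u,v,z=None,T=None):
    """pixel -> world: on plane z, or from depth"""
    T=f.get("cam_to_world") if T is None else T
    T=np.array(T)
    p=cv2.undistortPoints(np.array([[[u,v]]],float),np.array(f["mtx"]),np.array(f["dist_coeffs"]))[0,0]
    d=np.array([p[0],-p[1],-1.0])
    D=T[:3,:3]@d; o=T[:3,3]
    s=f["range_z"][int(round(v)),int(round(u))] if z is None else (z-o[2])/D[2]
    return o+s*D
E
python3 - <<'E'
from h import *
for n in("scene","top"):
    f=grab(n); cv2.imwrite(f"pics/{n}0.png",f["frame"]); np.savez(f"{n}0.npz",**f)
s=r.get_state();print(s, r.grasp_offset)
E
```

```text
{'time': 0.1, 'q': array([-8.03917599e+01,  1.26704762e+01,  8.75213701e+01, -5.16615301e-04,
        7.99092796e+01, -7.22418368e+00]), 'joint_vel': array([ 0.00156275, -0.05714677, -0.21432547,  0.05799098,  0.03108355,
        0.00485931]), 'effort': array([ 7.35377325e-04, -4.98243570e+01, -3.90546620e+01, -1.93272895e-04,
        5.70447315e-03, -3.62230693e-06]), 'ee_pos': array([ 0.18089194, -0.5976696 ,  0.23029134]), 'orientation': array([-1.79899613e+02, -1.22123465e-02,  1.68325040e+01]), 'wrist_force': array([0.58831217, 0.41005518, 0.16105546]), 'torque': array([ 0.04595823, -0.00204369, -0.0234579 ]), 'grip_force': 0.0, 'gripper_width': 0.9951847773492055} 0.0187
```

View pics/scene0.png

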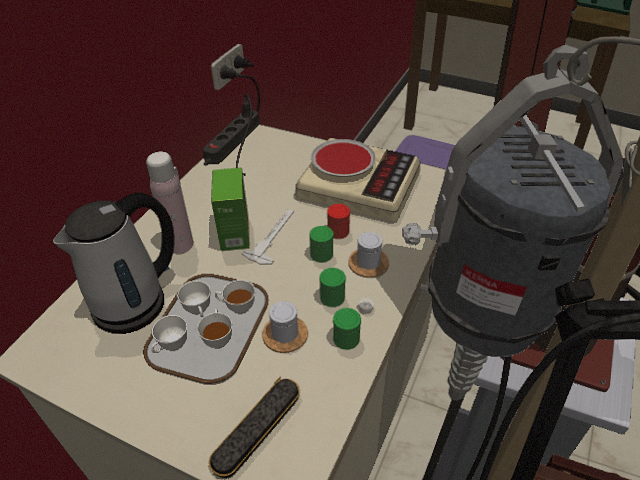

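View pics/top0.png

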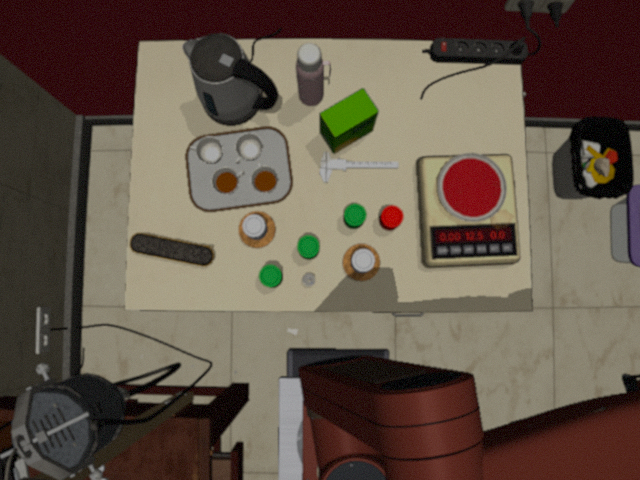

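The scene view shows the bare aluminium tins on cork coasters at (284,322) and (369,250). In the top view they are at (254,226) left and (362,262) right. The look-alikes in the top view are green at (354,215), (309,247) and (271,275), and red at (391,217). None of these is silver or stands on a cork coaster. The jar is at (308,280), the case at (172,249) and the pan at (472,187).

```bash
python3 - <<'E'
from h import *
f=dict(np.load("top0.npz")); img=f["frame"]
hsv=cv2.cvtColor(img,cv2.COLOR_BGR2HSV)
def world():
    h,w=f["range_z"].shape; vv,uu=np.mgrid[:h,:w]
    p=cv2.undistortPoints(np.stack([uu,vv],-1).reshape(-1,1,2).astype(float),f["mtx"],f["dist_coeffs"]).reshape(h,w,2)
    c=np.dstack([p[...,0],-p[...,1],-np.ones((h,w))])*f["range_z"][...,None]
    return c@f["cam_to_world"][:3,:3].T+f["cam_to_world"][:3,3]
W=world()
for n,(u,v),rad,z0,z1 in [("tinL",(254,226),26,.055,.085),("tinR",(362,262),26,.055,.085),("g1",(354,215),16,.03,.1),("g2",(309,247),16,.03,.1),("g3",(271,275),16,.03,.1),("red",(391,217),14,.03,.1),("pan",(472,187),40,.07,.09),("jar",(308,280),12,.008,.04),("cups",(238,180),60,.02,.2),("kettle",(230,80),60,.02,.4),("box",(348,120),45,.03,.3),("case",(172,249),50,.01,.06)]:
    m=np.zeros(img.shape[:2],np.uint8); cv2.circle(m,(u,v),rad,1,-1)
    q=W[(m>0)&(W[...,2]>z0)&(W[...,2]<z1)]
    print(n,len(q),q.min(0).round(3),q.max(0).round(3),"mid",((q.min(0)+q.max(0))/2).round(3),"med",np.median(q,0).round(3))
# colour-based
for n,(u,v),z in[("coastL",(256,229),.006),("coastR",(362,262),.006)]:
    m=cv2.inRange(hsv,(5,80,50),(18,255,255)); k=np.zeros_like(m);cv2.circle(k,(u,v),26,255,-1)
    pts=cv2.findNonZero(m&k); (c,rr)=cv2.minEnclosingCircle(pts); print(n,c,rr,pt(f,*c,z).round(3),"d",abs(pt(f,c[0]+rr,c[1],z)-pt(f,c[0]-rr,c[1],z)).round(3))
m=cv2.inRange(hsv,(0,150,80),(8,255,255));m[:, :435]=0;m[220:]=0
c,rr=cv2.minEnclosingCircle(cv2.findNonZero(m)); print("pan",c,rr,pt(f,*c,.077).round(3))
crop=cv2.resize(img[195:295,230:410],None,fx=4.4,fy=4.4,interpolation=cv2.INTER_CUBIC); cv2.imwrite("pics/crop.png",crop)
E
```

```text
tinL 419 [0.475 0.191 0.056] [0.527 0.242 0.077] mid [0.501 0.217 0.066] med [0.501 0.216 0.069]
tinR 423 [ 0.397 -0.06   0.055] [ 0.45  -0.008  0.08 ] mid [ 0.423 -0.034  0.068] med [ 0.422 -0.034  0.069]
g1 437 [ 0.503 -0.042  0.031] [0.554 0.01  0.072] mid [ 0.529 -0.016  0.051] med [ 0.527 -0.015  0.063]
g2 424 [0.429 0.066 0.033] [0.48  0.116 0.072] mid [0.454 0.091 0.053] med [0.454 0.091 0.063]
g3 426 [0.362 0.152 0.03 ] [0.413 0.204 0.071] mid [0.388 0.178 0.051] med [0.387 0.177 0.063]
red 452 [ 0.499 -0.128  0.03 ] [ 0.55  -0.076  0.074] mid [ 0.525 -0.102  0.052] med [ 0.524 -0.1    0.063]
pan 3451 [ 0.511 -0.37   0.07 ] [ 0.675 -0.205  0.086] mid [ 0.593 -0.288  0.078] med [ 0.592 -0.288  0.074]
jar 143 [0.365 0.073 0.008] [0.405 0.105 0.026] mid [0.385 0.089 0.017] med [0.381 0.091 0.017]
cups 2515 [0.475 0.144 0.02 ] [0.762 0.38  0.077] mid [0.619 0.262 0.048] med [0.621 0.242 0.037]
kettle 5702 [0.709 0.157 0.02 ] [1.024 0.359 0.253] mid [0.866 0.258 0.137] med [0.795 0.267 0.219]
box 2461 [ 0.686 -0.066  0.03 ] [0.836 0.094 0.153] mid [0.761 0.014 0.091] med [0.736 0.007 0.143]
case 1764 [0.41  0.315 0.01 ] [0.56  0.519 0.039] mid [0.485 0.417 0.025] med [0.449 0.413 0.029]
coastL (255.62669372558594, 225.2035675048828) 22.44908332824707 [0.51  0.218 0.006] d [0.    0.108 0.   ]
coastR (360.9850769042969, 261.97015380859375) 18.99737548828125 [ 0.422 -0.034  0.006] d [0.   0.09 0.  ]
pan (515.9776000976562, 121.10479736328125) 107.54911041259766 [ 0.753 -0.401  0.077]
```

View pics/crop.png

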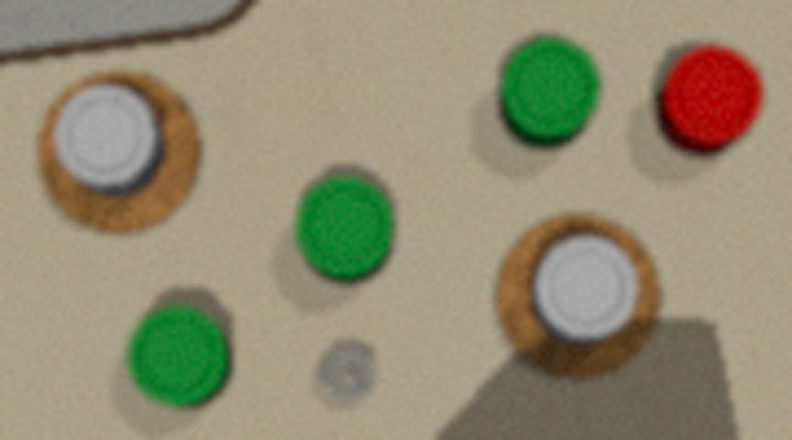

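The crop confirms it: the two silver tins on cork are the ones meant, and the green and red tins stand on the bare bench. Heights of 0.069 to 0.070 m, the 52 mm tin diameter and the 163 mm pan diameter all match. The tins are at L (0.501, 0.217) and R (0.423, -0.034), with the pan centre at (0.593, -0.288). I'm starting the move now.

>>> {"fn": "move_arm", "kwargs": {"deltas": [{"translation": [0,0,0],"turn": [0,0,0.098]},{"translation": [0,0,0],"turn": [0,0,0.098]},{"translation": [0,0,0],"turn": [0,0,0.098]},{"translation": [16,-41,0],"turn": [0,0,0]},{"translation": [16,-41,0],"turn": [0,0,0]},{"translation": [16,-41,0],"turn": [0,0,0]},{"translation": [16,-41,0],"turn": [0,0,0]},{"translation": [16,-41,0],"turn": [0,0,0]},{"translation": [16,-41,0],"turn": [0,0,0]},{"translation": [16,-41,0],"turn": [0,0,0]}], "hand": 85, "squeeze": 40}}

```text
time: 1.1
ee_pos: [0.2932, -0.3093, 0.2309]
orientation: [-180.0, 0.0, -0.0]
wrist_force: [0.2, -0.1, 0.4]
gripper_width: 0.993
grip_force: 0.0
```

>>> {"fn": "move_arm", "kwargs": {"deltas": [{"translation": [16,-41,0],"turn": [0,0,0]},{"translation": [16,-41,0],"turn": [0,0,0]},{"translation": [16,-41,0],"turn": [0,0,0]},{"translation": [16,-41,0],"turn": [0,0,0]},{"translation": [16,-41,0],"turn": [0,0,0]},{"translation": [16,-41,0],"turn": [0,0,0]},{"translation": [16,-41,0],"turn": [0,0,0]},{"translation": [16,-41,0],"turn": [0,0,0]},{"translation": [16,-41,0],"turn": [0,0,0]},{"translation": [0,0,0],"turn": [0,0,0]}]}}

```text
time: 2.1
ee_pos: [0.4376, 0.0622, 0.231]
orientation: [-179.9, 0.0, 0.3]
wrist_force: [-0.2, -0.4, 0.7]
gripper_width: 0.994
grip_force: 0.0
```

>>> {"fn": "move_arm", "kwargs": {"deltas": [{"translation": [13,-31,0],"turn": [0,0,0]},{"translation": [13,-31,0],"turn": [0,0,0]},{"translation": [13,-31,0],"turn": [0,0,0]},{"translation": [12,-31,0],"turn": [0,0,0]},{"translation": [12,-31,0],"turn": [0,0,0]},{"translation": [0,0,30],"turn": [0,0,0]},{"translation": [0,0,30],"turn": [0,0,0]},{"translation": [0,0,30],"turn": [0,0,0]},{"translation": [0,0,10],"turn": [0,0,0]},{"translation": [0,0,0],"turn": [0,0,0]}]}}

```text
time: 3.1
ee_pos: [0.4987, 0.2118, 0.1294]
orientation: [179.9, 0.2, -0.0]
wrist_force: [0.9, -0.1, 0.5]
gripper_width: 0.995
grip_force: 0.0
```

```bash
python3 - <<'E'
from h import *
s=r.get_state(); print(s["ee_pos"],s["orientation"])
f=grab("wrist"); cv2.imwrite("pics/w1.png",f["frame"])
from scipy.spatial.transform import Rotation as R
T=np.eye(4);T[:3,:3]=R.from_euler("xyz",s["orientation"],degrees=True).as_matrix();T[:3,3]=s["ee_pos"]
T=T@np.array(f["T_tool_cam"])
h,w=f["range_z"].shape; vv,uu=np.mgrid[:h:2,:w:2]
p=cv2.undistortPoints(np.stack([uu,vv],-1).reshape(-1,1,2).astype(float),np.array(f["mtx"]),np.array(f["dist_coeffs"])).reshape(-1,2)
z=f["range_z"][::2,::2].reshape(-1,1)
P=np.c_[p[:,0],-p[:,1],-np.ones(len(p))]*z@T[:3,:3].T+T[:3,3]
q=P[(z[:,0]>0)&(abs(P[:,2]-.07)<.006)&(np.hypot(P[:,0]-.501,P[:,1]-.217)<.045)]
print(len(q),q.min(0),q.max(0),(q.min(0)+q.max(0))/2)
E
```

```text
[0.49870202 0.21184223 0.1294371 ] [ 1.79930935e+02  2.38700233e-01 -4.01597698e-02]
1655 [0.47409755 0.1890155  0.06403708] [0.52558259 0.24051871 0.07255973] [0.49984007 0.21476711 0.06829841]
```

>>> {"fn": "move_arm", "kwargs": {"deltas": [{"translation": [1,-3,10],"turn": [0,0,0]},{"translation": [0,0,20],"turn": [0,0,0]},{"translation": [0,0,20],"turn": [0,0,0]},{"translation": [0,0,20],"turn": [0,0,0]},{"translation": [0,0,20],"turn": [0,0,0]},{"translation": [0,0,10],"turn": [0,0,0]},{"translation": [0,0,4],"turn": [0,0,0]},{"translation": [0,0,0],"turn": [0,0,0]},{"translation": [0,0,0],"turn": [0,0,0]},{"translation": [0,0,0],"turn": [0,0,0]}]}}

```text
time: 4.15
ee_pos: [0.5021, 0.216, 0.0285]
orientation: [-180.0, -0.1, -0.0]
wrist_force: [0.2, 0.7, 0.0]
gripper_width: 0.996
grip_force: 0.0
```

>>> {"fn": "move_arm", "kwargs": {"deltas": [{"translation": [0,0,0],"turn": [0,0,0]},{"translation": [0,0,0],"turn": [0,0,0]},{"translation": [0,0,0],"turn": [0,0,0]},{"translation": [0,0,0],"turn": [0,0,0]},{"translation": [0,0,0],"turn": [0,0,0]},{"translation": [0,0,0],"turn": [0,0,0]},{"translation": [0,0,0],"turn": [0,0,0]},{"translation": [0,0,0],"turn": [0,0,0]},{"translation": [0,0,0],"turn": [0,0,0]},{"translation": [0,0,0],"turn": [0,0,0]}], "hand": 40, "squeeze": 45}}

```text
time: 5.15
ee_pos: [0.5018, 0.2159, 0.0281]
orientation: [-180.0, -0.1, -0.0]
wrist_force: [-1.3, -1.2, 6.4]
gripper_width: 0.59
grip_force: 47.4
```

>>> {"fn": "move_arm", "kwargs": {"deltas": [{"translation": [0,0,-5],"turn": [0,0,0]},{"translation": [0,0,-10],"turn": [0,0,0]},{"translation": [0,0,-10],"turn": [0,0,0]},{"translation": [0,0,-10],"turn": [0,0,0]},{"translation": [0,0,-10],"turn": [0,0,0]},{"translation": [0,0,-10],"turn": [0,0,0]},{"translation": [0,0,-5],"turn": [0,0,0]},{"translation": [0,0,0],"turn": [0,0,0]},{"translation": [0,0,0],"turn": [0,0,0]},{"translation": [0,0,0],"turn": [0,0,0]}]}}

```text
time: 6.15
ee_pos: [0.5007, 0.2156, 0.0867]
orientation: [180.0, 0.1, -0.0]
wrist_force: [-0.4, 1.0, -1.0]
gripper_width: 0.595
grip_force: 47.0
```

>>> {"fn": "move_arm", "kwargs": {"deltas": [{"translation": [0,0,0],"turn": [0,0,0]},{"translation": [0,0,0],"turn": [0,0,0]},{"translation": [0,0,0],"turn": [0,0,0]},{"translation": [0,0,0],"turn": [0,0,0]},{"translation": [0,0,0],"turn": [0,0,0]},{"translation": [0,0,0],"turn": [0,0,0]},{"translation": [0,0,0],"turn": [0,0,0]},{"translation": [0,0,0],"turn": [0,0,0]},{"translation": [0,0,0],"turn": [0,0,0]},{"translation": [0,0,0],"turn": [0,0,0]}]}}

```text
time: 7.15
ee_pos: [0.5012, 0.2157, 0.0873]
orientation: [-180.0, -0.0, -0.0]
wrist_force: [0.5, -0.8, -0.8]
gripper_width: 0.59
grip_force: 47.0
```

```bash
python3 - <<'E'
from h import *
for n in("scene",)*4:
    f=grab(n); s=r.get_state(); print(s["time"],s["ee_pos"],s["wrist_force"],s["effort"][1:3],s["grip_force"])
cv2.imwrite("pics/s1.png",f["frame"][180:420,180:500])
E
```

```text
7.2 [0.50112735 0.21572631 0.08729126] [ 0.83420861  0.34868605 -2.09496878] [-43.84349585 -34.78952408] 46.97500113397837
7.25 [0.50117509 0.21570965 0.08733027] [ 0.40180387 -0.49335134 -1.16483948] [-43.84281993 -34.78991032] 46.97487970814109
7.3 [0.50113447 0.21573822 0.08730376] [ 0.4663615  -0.19967199 -1.97584969] [-43.84335279 -34.78900552] 46.97530064731836
7.35 [0.50115991 0.21573979 0.08730296] [-0.77423301  0.42912714 -1.09353631] [-43.8431704  -34.78932023] 46.97498816996813
```

View pics/s1.png

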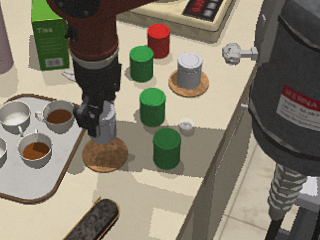

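The crop shows the left tin hanging above its coaster at about (104,125), with the right tin still standing at (189,70). The load is about 1.4 N, so this is likely the light tin. I'm putting it back.

>>> {"fn": "move_arm", "kwargs": {"deltas": [{"translation": [0,0,5],"turn": [0,0,0]},{"translation": [0,0,10],"turn": [0,0,0]},{"translation": [0,0,10],"turn": [0,0,0]},{"translation": [0,0,10],"turn": [0,0,0]},{"translation": [0,0,10],"turn": [0,0,0]},{"translation": [0,0,5],"turn": [0,0,0]},{"translation": [0,0,4],"turn": [0,0,0]},{"translation": [0,0,3],"turn": [0,0,0]},{"translation": [0,0,2],"turn": [0,0,0]},{"translation": [0,0,0],"turn": [0,0,0]}]}}

```text
time: 8.35
ee_pos: [0.5014, 0.2158, 0.0284]
orientation: [-180.0, -0.0, -0.0]
wrist_force: [-0.1, 0.5, -2.0]
gripper_width: 0.594
grip_force: 47.1
```

>>> {"fn": "move_arm", "kwargs": {"deltas": [{"translation": [0,0,0.5],"turn": [0,0,0]},{"translation": [0,0,0],"turn": [0,0,0]},{"translation": [0,0,0],"turn": [0,0,0]},{"translation": [0,0,0],"turn": [0,0,0]},{"translation": [0,0,0],"turn": [0,0,0]},{"translation": [0,0,0],"turn": [0,0,0]},{"translation": [0,0,0],"turn": [0,0,0]},{"translation": [0,0,0],"turn": [0,0,0]},{"translation": [0,0,0],"turn": [0,0,0]},{"translation": [0,0,0],"turn": [0,0,0]}]}}

```text
time: 9.35
ee_pos: [0.5014, 0.2158, 0.0281]
orientation: [-180.0, -0.0, -0.0]
wrist_force: [-0.3, 0.6, 3.2]
gripper_width: 0.595
grip_force: 47.3
```

>>> {"fn": "move_arm", "kwargs": {"deltas": [{"translation": [0,0,0],"turn": [0,0,0]},{"translation": [0,0,0],"turn": [0,0,0]},{"translation": [0,0,0],"turn": [0,0,0]},{"translation": [0,0,0],"turn": [0,0,0]},{"translation": [0,0,0],"turn": [0,0,0]},{"translation": [0,0,0],"turn": [0,0,0]},{"translation": [0,0,0],"turn": [0,0,0]},{"translation": [0,0,0],"turn": [0,0,0]},{"translation": [0,0,0],"turn": [0,0,0]},{"translation": [0,0,0],"turn": [0,0,0]}], "hand": 85}}

```text
time: 10.35
ee_pos: [0.5012, 0.2157, 0.0278]
orientation: [-180.0, -0.0, -0.0]
wrist_force: [-0.1, 0.2, -0.2]
gripper_width: 0.994
grip_force: 0.0
```

>>> {"fn": "move_arm", "kwargs": {"deltas": [{"translation": [0,0,-8],"turn": [0,0,0]},{"translation": [0,0,-15],"turn": [0,0,0]},{"translation": [0,0,-20],"turn": [0,0,0]},{"translation": [0,0,-20],"turn": [0,0,0]},{"translation": [0,0,-20],"turn": [0,0,0]},{"translation": [0,0,-20],"turn": [0,0,0]},{"translation": [0,0,-10],"turn": [0,0,0]},{"translation": [0,0,0],"turn": [0,0,0]},{"translation": [-9,28,0],"turn": [0,0,0]},{"translation": [-9,28,0],"turn": [0,0,0]}]}}

```text
time: 11.35
ee_pos: [0.4823, 0.1594, 0.1399]
orientation: [180.0, 0.1, 0.1]
wrist_force: [0.4, 0.2, -0.1]
gripper_width: 0.994
grip_force: 0.0
```

>>> {"fn": "move_arm", "kwargs": {"deltas": [{"translation": [-9,28,0],"turn": [0,0,0]},{"translation": [-9,28,0],"turn": [0,0,0]},{"translation": [-9,28,0],"turn": [0,0,0]},{"translation": [-9,28,0],"turn": [0,0,0]},{"translation": [-8,27,0],"turn": [0,0,0]},{"translation": [-8,27,0],"turn": [0,0,0]},{"translation": [-8,27,0],"turn": [0,0,0]},{"translation": [0,0,0],"turn": [0,0,0]},{"translation": [0,0,0],"turn": [0,0,0]},{"translation": [0,0,0],"turn": [0,0,0]}]}}

```text
time: 12.35
ee_pos: [0.423, -0.0326, 0.1404]
orientation: [-180.0, 0.0, 0.0]
wrist_force: [0.0, -0.9, 0.4]
gripper_width: 0.995
grip_force: 0.0
```

```bash
cat > w.py <<'E'
from h import *
from scipy.spatial.transform import Rotation as R
def tin(name,x0,y0):
    s=r.get_state(); f=grab(name)
    if name=="wrist":
        T=np.eye(4);T[:3,:3]=R.from_euler("xyz",s["orientation"],degrees=True).as_matrix();T[:3,3]=s["ee_pos"]
        T=T@np.array(f["T_tool_cam"])
    else: T=np.array(f["cam_to_world"])
    h,w=f["range_z"].shape; vv,uu=np.mgrid[:h,:w]
    p=cv2.undistortPoints(np.stack([uu,vv],-1).reshape(-1,1,2).astype(float),np.array(f["mtx"]),np.array(f["dist_coeffs"])).reshape(-1,2)
    z=f["range_z"].reshape(-1,1)
    P=np.c_[p[:,0],-p[:,1],-np.ones(len(p))]*z@T[:3,:3].T+T[:3,3]
    q=P[(z[:,0]>0)&(abs(P[:,2]-.07)<.006)&(np.hypot(P[:,0]-x0,P[:,1]-y0)<.045)]
    print(name,s["ee_pos"].round(4),len(q),q.min(0).round(4),q.max(0).round(4),((q.min(0)+q.max(0))/2).round(4),np.median(q[:,2]).round(4))
    return f
E
python3 - <<'E'
from w import *
tin("wrist",.423,-.034); tin("top",.501,.216); f=grab("scene")
cv2.imwrite("pics/s2.png",f["frame"][180:420,180:500])
E
```

```text
wrist [ 0.423  -0.0326  0.1404] 6037 [ 0.3951 -0.0611  0.064 ] [ 0.4477 -0.0083  0.0727] [ 0.4214 -0.0347  0.0684] 0.0698
top [ 0.4231 -0.0324  0.1405] 403 [0.4753 0.1909 0.0641] [0.5272 0.2424 0.0759] [0.5012 0.2167 0.07  ] 0.0691
```

View pics/s2.png

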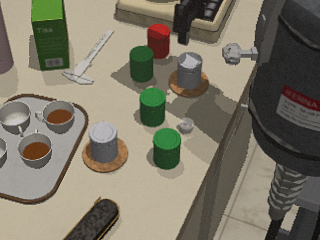

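The crop shows the left tin standing upright on its coaster at (104,143), and measurement puts it at (0.501, 0.217). The gripper is over the right tin at (188,70), which the wrist camera puts at (0.4214, -0.0347).

>>> {"fn": "move_arm", "kwargs": {"deltas": [{"translation": [-1,2,10],"turn": [0,0,0]},{"translation": [0,0,20],"turn": [0,0,0]},{"translation": [0,0,20],"turn": [0,0,0]},{"translation": [0,0,20],"turn": [0,0,0]},{"translation": [0,0,20],"turn": [0,0,0]},{"translation": [0,0,14],"turn": [0,0,0]},{"translation": [0,0,8],"turn": [0,0,0]},{"translation": [0,0,2],"turn": [0,0,0]},{"translation": [0,0,0],"turn": [0,0,0]},{"translation": [0,0,0],"turn": [0,0,0]}]}}

```text
time: 13.5
ee_pos: [0.4228, -0.0354, 0.0274]
orientation: [180.0, -0.1, -0.0]
wrist_force: [0.2, -0.5, 0.6]
gripper_width: 0.996
grip_force: 0.0
```

>>> {"fn": "move_arm", "kwargs": {"deltas": [{"translation": [0,0,0],"turn": [0,0,0]},{"translation": [0,0,0],"turn": [0,0,0]},{"translation": [0,0,0],"turn": [0,0,0]},{"translation": [0,0,0],"turn": [0,0,0]},{"translation": [0,0,0],"turn": [0,0,0]},{"translation": [0,0,0],"turn": [0,0,0]},{"translation": [0,0,0],"turn": [0,0,0]},{"translation": [0,0,0],"turn": [0,0,0]},{"translation": [0,0,0],"turn": [0,0,0]},{"translation": [0,0,0],"turn": [0,0,0]}], "hand": 40, "squeeze": 60}}

```text
time: 14.5
ee_pos: [0.4228, -0.0353, 0.0277]
orientation: [180.0, -0.1, -0.0]
wrist_force: [-2.5, 1.1, 5.7]
gripper_width: 0.584
grip_force: 63.4
```

>>> {"fn": "move_arm", "kwargs": {"deltas": [{"translation": [0,0,-5],"turn": [0,0,0]},{"translation": [0,0,-10],"turn": [0,0,0]},{"translation": [0,0,-10],"turn": [0,0,0]},{"translation": [0,0,-10],"turn": [0,0,0]},{"translation": [0,0,-10],"turn": [0,0,0]},{"translation": [0,0,-10],"turn": [0,0,0]},{"translation": [0,0,-5],"turn": [0,0,0]},{"translation": [0,0,0],"turn": [0,0,0]},{"translation": [0,0,0],"turn": [0,0,0]},{"translation": [0,0,0],"turn": [0,0,0]}]}}

```text
time: 15.5
ee_pos: [0.4216, -0.0351, 0.0862]
orientation: [-180.0, 0.1, -0.0]
wrist_force: [-0.2, -0.9, -5.2]
gripper_width: 0.584
grip_force: 63.1
```

>>> {"fn": "move_arm", "kwargs": {"deltas": [{"translation": [0,0,0],"turn": [0,0,0]},{"translation": [0,0,0],"turn": [0,0,0]},{"translation": [0,0,0],"turn": [0,0,0]},{"translation": [0,0,0],"turn": [0,0,0]},{"translation": [0,0,0],"turn": [0,0,0]},{"translation": [0,0,0],"turn": [0,0,0]},{"translation": [0,0,0],"turn": [0,0,0]},{"translation": [0,0,0],"turn": [0,0,0]},{"translation": [0,0,0],"turn": [0,0,0]},{"translation": [0,0,0],"turn": [0,0,0]}]}}

```text
time: 16.5
ee_pos: [0.4221, -0.0353, 0.0868]
orientation: [-180.0, -0.0, -0.0]
wrist_force: [0.3, 0.4, -5.3]
gripper_width: 0.582
grip_force: 63.1
```

```bash
python3 - <<'E'
from h import *
for n in("scene",)*6:
    f=grab(n); s=r.get_state(); print(s["time"],s["ee_pos"],s["wrist_force"].round(2),s["grip_force"].round(1))
E
```

```text
Traceback (most recent call last):
AttributeError: 'float' object has no attribute 'round'
```

The right tin weighs about 5.3 N against about 1.4 N for the left, so the right one is the heavier. Next I'll raise it 92 mm and carry it to the pan.

>>> {"fn": "move_arm", "kwargs": {"deltas": [{"translation": [0,0,-5],"turn": [0,0,0]},{"translation": [0,0,-10],"turn": [0,0,0]},{"translation": [0,0,-10],"turn": [0,0,0]},{"translation": [0,0,-12],"turn": [0,0,0]},{"translation": [0,0,-12],"turn": [0,0,0]},{"translation": [0,0,-12],"turn": [0,0,0]},{"translation": [0,0,-12],"turn": [0,0,0]},{"translation": [0,0,-10],"turn": [0,0,0]},{"translation": [0,0,-6],"turn": [0,0,0]},{"translation": [0,0,-3],"turn": [0,0,0]}]}}

```text
time: 17.55
ee_pos: [0.4224, -0.0353, 0.1796]
orientation: [180.0, -0.1, -0.0]
wrist_force: [0.6, -0.5, -4.3]
gripper_width: 0.585
grip_force: 63.1
```

>>> {"fn": "move_arm", "kwargs": {"deltas": [{"translation": [4,6,0],"turn": [0,0,0]},{"translation": [8,12,0],"turn": [0,0,0]},{"translation": [12,18,0],"turn": [0,0,0]},{"translation": [12,18,0],"turn": [0,0,0]},{"translation": [12,18,0],"turn": [0,0,0]},{"translation": [12,18,0],"turn": [0,0,0]},{"translation": [12,18,0],"turn": [0,0,0]},{"translation": [12,18,0],"turn": [0,0,0]},{"translation": [12,18,0],"turn": [0,0,0]},{"translation": [12,18,0],"turn": [0,0,0]}]}}

```text
time: 18.55
ee_pos: [0.5304, -0.1992, 0.1775]
orientation: [-180.0, 0.1, -0.0]
wrist_force: [0.4, -0.4, -3.9]
gripper_width: 0.586
grip_force: 63.1
```

>>> {"fn": "move_arm", "kwargs": {"deltas": [{"translation": [12,18,0],"turn": [0,0,0]},{"translation": [12,18,0],"turn": [0,0,0]},{"translation": [12,18,0],"turn": [0,0,0]},{"translation": [12,17,0],"turn": [0,0,0]},{"translation": [10,13,0],"turn": [0,0,0]},{"translation": [5,7,0],"turn": [0,0,0]},{"translation": [0,0,0],"turn": [0,0,0]},{"translation": [0,0,0],"turn": [0,0,0]},{"translation": [0,0,0],"turn": [0,0,0]},{"translation": [0,0,0],"turn": [0,0,0]}]}}

```text
time: 19.55
ee_pos: [0.5928, -0.2877, 0.1789]
orientation: [-180.0, 0.0, 0.0]
wrist_force: [0.7, -0.5, -4.7]
gripper_width: 0.587
grip_force: 63.2
```

```bash
python3 - <<'E'
from w import *
tin("top",.501,.216); f=grab("scene"); s=r.get_state(); print(s["time"],s["ee_pos"],s["orientation"],s["wrist_force"],s["grip_force"],abs(s["joint_vel"]).max())
cv2.imwrite("pics/s3.png",cv2.resize(f["frame"][110:390,200:480],None,fx=2,fy=2))
E
```

```text
top [ 0.5928 -0.2877  0.1789] 417 [0.4754 0.1911 0.064 ] [0.5272 0.2422 0.0757] [0.5013 0.2167 0.0699] 0.0692
19.65 [ 0.59301168 -0.28781187  0.17907727] [ 1.79993774e+02 -1.47013121e-02  2.18724685e-02] [-0.3237329  -0.93195961 -4.07461579] 63.1926431125612 0.1223298885826355
```

View pics/s3.png

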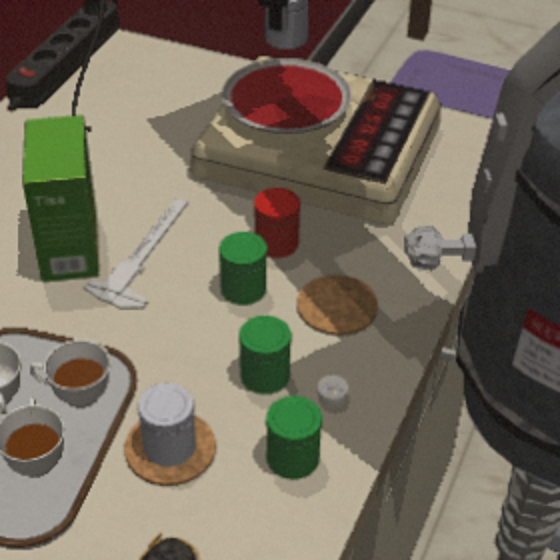

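The heavy tin is held upright above the pan at (286,25), the left tin stands on its coaster at (168,430), and the jar at (333,390) has not moved. I'm handing the job in.

```bash
python3 -c "
from workcell import r
print(r.close_job())"
```

```text
the job is handed in; nothing more can be done
None
```

I lifted both tins in turn and found the right-hand one heavier (about 0.5 kg against about 0.14 kg); I handed the job in with it held upright and still about 8 cm above the middle of the pan and the left tin standing on its coaster, but no verdict came back.

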